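# Third hand for the casserole's loose side handle

### The job

One side handle has come off the casserole and a colleague is about to screw it back on from inside the pot. Lift the lid off by its knob and lay it on the cork trivet the right way up, then take the loose handle, slip its socket over the steel tongue on the pot's bare side and press it squarely against the rubber heat pad with a steady push of about 12 newtons, without shoving the pot along or disturbing the other things. Finish while holding: keep gripping and pressing, do not let go, because the colleague will drive the screw while you hold.

Things in the scene. Friction and masses are not known exactly. Their poses are not given: they have to be found in the camera images.
- casserole: dark-blue enamelled casserole, 3.4 kg, loose, 176 mm across, rim 95 mm above the worktop. Origin: centre of its underside; z up. A black side handle is still fitted on its +x side (reaching 179 mm from the axis); its -x side is bare: a flat boss with a black rubber heat pad and a steel tongue that points along -x
- seat (a point): middle of the heat pad's free outer face, 101 mm from the pot's axis, 64 mm above the worktop, on the tongue's centre line. Axes as the casserole's: +x points into the pot, the way to press. The pad (54 wide, 24 high, 9 mm thick) is springy: it gives along +x by 1 mm per 3.5 N, at most 6 mm
- lid: the casserole's loose lid, dark blue, 180 mm across, 0.45 kg, black knob. Origin: centre of its flat underside (89 mm above the worktop on the pot: a 6 mm deep plug 161 mm across sits in the mouth); z up along the knob. 18.5 mm high at the middle; knob head 32 mm across, 31 to 46 mm above the origin, on a thin stem; its top at 51 mm
- lid_knob (a point): middle of the lid's knob head, 38 mm above the lid's underside
- handle: loose black side handle, 0.09 kg, lying flat, right way up; 81 mm long (along x), 26 mm high. Origin: under its waist, on its underside; z up. Waist to grip: 36 mm wide (y), x = -17 to 14 mm; behind it a round end 48 mm wide; foot 56 mm wide, x = 14 to 40 mm. Its socket opens in the foot's end face: 36 wide, 14 high, 24 mm deep. Fitted, its axes are parallel to the casserole's
- handle_foot (a point): middle of the socket's mouth, in the foot's end face (40 mm along +x and 13 mm above the handle's origin); axes as the handle's. Fitted it meets the seat, and goes beyond it along +x as the pad is pressed in
- trivet: round cork trivet for the lid, 210 mm across, 10 mm thick, does not shift. Origin: centre of its underside; its top is 10 mm above the worktop
- screwdriver: the colleague's yellow-handled screwdriver, 170 mm long, lying on the worktop left of the pot; leave alone
- yellow_mug: white mug with yellow stripes, 86x120x101 mm, standing beyond the work; leave alone
- mill: wooden pepper mill, 58 mm across, 170 mm high; leave alone
- spice_a: spice jar with a black cap, 41 mm across, 105 mm high, the one next to the pepper mill; leave alone
- tongue_tip (a point): middle of the steel tongue's tip, 16 mm out from the seat along the casserole's -x. The tongue is level, 30 mm wide and 8 mm high; its last 8 mm taper to 21 mm wide and 3 mm high
Not all that is in view belongs to the job. Several things have the shape of the handle; the one meant has the colours described above.

How it is judged (in metres and radians):
On the way, in this order (a step that is already met when the one before it is completed fails the run):
1. the lid is lifted clear of the pot, level (z of lid in the frame of casserole above 0.12 m and angle between lid's own z axis and vertical below 0.35 rad and contact force between the fingers and lid above 1 N), for 0.1 s.
2. the lid lies on the trivet, right way up and let go (contact force between lid and trivet above 2 N and angle between lid's own z axis and vertical below 0.1 rad and horizontal distance between lid and trivet below 0.06 m and contact force between each of the arm, the fingers and lid below 0.1 N and linear speed of lid below 0.02 m/s), for 0.2 s.
3. the handle is carried in the gripper, clear of the worktop (height (world z) of handle above 0.025 m and contact force between the fingers and handle above 1 N), for 0.2 s.
4. the handle is home on its tongue, pressed against the pad with 7 to 17 N for a second (x of handle_foot in the frame of seat above 0.001 m and distance between handle_foot and seat below 0.009 m and angle between the x axis of handle and the x axis of casserole, either way round below 0.12 rad and contact force between handle and casserole between 7 and 17 N), for 1 s.
At the end, for the whole second after the job is handed in: Lid level on the trivet (centres within 60 mm). Handle on the tongue, pad pressed in over 1 mm, foot within 9 mm of the seat, square within 0.12 rad, still gripped, pushing on the pot with 7 to 17 N through the last second. Pot upright, moved under 25 mm. Other things moved under 30 mm (all of step 4 and angle between the z axis of handle and the z axis of casserole, either way round below 0.12 rad and contact force between the fingers and handle above 3 N and height (world z) of handle above 0.04 m and linear speed of each of handle, casserole, lid below 0.02 m/s and angle between casserole's own z axis and vertical below 0.05 rad and contact force between lid and trivet above 2 N and angle between lid's own z axis and vertical below 0.1 rad and horizontal distance between lid and trivet below 0.06 m and distance of casserole from where it was at the start of the episode below 0.025 m); the arm keeps its last pose, push and grip.
It fails at once if the pot is shoved along (distance of casserole from where it was at the start of the episode above 0.025 m).
It fails at once if the screwdriver is disturbed (distance of screwdriver from where it was at the start of the episode above 0.03 m).
It fails at once if the yellow-striped mug is disturbed (distance of yellow_mug from where it was at the start of the episode above 0.03 m).
It fails at once if the pepper mill is disturbed (distance of mill from where it was at the start of the episode above 0.03 m).
It fails at once if the spice jar is disturbed (distance of spice_a from where it was at the start of the episode above 0.03 m).
It also fails if it takes over 67 s, if anything falls off the work surface, if the arm or the gripper's body presses on something with over 40 N, if the wrist force passes 120 N, or if a joint passes its speed limit or range.

### The arm

A 6-joint arm with a two-finger parallel gripper is mounted at the origin on a cart in front of the work surface, level with it; the furniture and walls round the work are solid. World frame = base frame: x ahead of the robot, y to its left, z up, the work surface at z = 0. Lengths are in mm, angles in rad, forces in N, time in s.
With the tool pointing down it reaches from about 300 to 875 mm from the base axis. Payload 4.2 kg.
Tool frame: the origin (TCP) lies midway between the tips of the shut fingers; the grasp point (between the pads) lies r.grip_depth behind it (r.grip_depth is the distance from the TCP to the grasp point, in mm); z points along the fingers, y is the line along which they close (so a half turn about z gives the same grasp; the last joint's range is limited). The gripper opens to 85 mm and grips with 20 to 120 N. Pads are 22 mm wide; open, the fingers measure 114 mm over their backs; the gripper's body (76 mm by 85 mm) begins 54 mm behind the grasp point. The pads swing forward as they close: fully open they stand 13 mm farther back than shut.
Start: joints at [-1.255, 0.32, 1.565, -0, 1.257, -0.02], TCP at [189.481, -542.901, 200.638] pointing down, gripper open.
Joint ranges: [-3.11, 3.11], [-0.84, 2.01], [0.21, 2.61], [-1.34, 4.49], [0.05, 2.63], [-2.56, 2.56]. Speed limits (rad/s): [2.57, 2.57, 3.14, 3.14, 3.14, 3.14].

### API

Orientations are given as a rotation vector (axis times angle).
In Python, from station import observe, grab_frame, camera_model, workorder, find_in, mark_of, r gives the robot as it stands.
- The arm moves only by the shell command python3 -m crank 'ROWS' [OPENING]. ROWS is a JSON object of lists of equal length, an entry for each row: "delta_pos": the shift along the world's x, y, z in mm, a list of three; "rotation": the turn, a rotation vector about the world's x, y, z in degrees, a list of three. In form: {"delta_pos": [[tx, ty, tz], ...], "rotation": [[wx, wy, wz], ...]}. A call has 1 to 5 rows; each row shifts and turns the commanded pose from where the row before left it; what a row does not reach is not made up. A row lasts 1/12 s, in which the tool goes at most 41.7 mm and 7.16 degrees, less where a joint would pass 70% of its speed; a pose out of reach is approached as far as the arm can. A call is refused whole if a number of a shift passes 41.7 or a number of a turn 7.16, either way. A call with a gripper value outside its range is refused whole. OPENING is the opening, from 0 (shut) to 1 (fully open), set as the call begins (- or left out, the last holds). The fingers move at their own pace and stop on an object; the grip force is fixed at half the most. Time passes only in rows, so rows that do not move let the fingers close. It gives the time, the measured TCP pose, the force, the opening and the grip force at its end, in the units of the state.
- observe(): the state, without advancing time (a new reading comes with each control period).
- grab_frame(name): name is "scene" or "top"; returns (picture, depth): 420x560x3 uint8, red, green, blue; 420x560 float32, mm along the optical axis (not along the pixel's ray), 0 where there is no reading.
- camera_model(name): a dict with "camera_matrix" (3x3 intrinsics, pixels), "origin" and "orientation" of the camera in the world. Camera axes: x right, y down, z forward; pixel columns grow to the right and rows downward; lengths in mm; the calibration is good to about 2 mm. A picture is of the moment at which its call begins. camera_model takes no time and is no camera call.
- workorder.close_job(): hands the job in; it is judged then, once.
Trained networks look in the newest picture that a camera, given by its name, has taken for a name from the list of things; names that differ only in an ending like _2 or _b are one class to them, and where a whole thing is asked for, a point or a joint stands for the part that bears it (a point fixed in the world has none). Each returns a list of dicts, best first, with "score" (0 to 1); they miss things now and then, are a little off and sometimes report something else, mostly with a low value. They report only what shows in the picture. A call takes as long as a camera call. They do not tell look-alikes from the thing itself.
- find_in(camera, query): "extent" ([left, top, right, bottom] in pixels, round what is visible of it).
- mark_of(camera, query): "uv" ([column, row] in pixels: a listed point, or the origin of a listed thing).
The state is a dict: "clock": time; "qpos": joint angles; "joint_velocities": joint speeds; "joint_efforts": joint torques, N m; "tool_pos": TCP position; "eef_rot": TCP orientation; "ft_force": force on the tool from outside, world axes, zero at the start; "ft_torque": the same for the moment, N m; "opening": opening from 0.0 (shut) to 1.0 (fully open); "finger_force": force on a finger pad.
Only numpy, scipy, OpenCV 4.12 (cv2) and the standard library are available. Lean on these libraries where they do the work, as an engineer would, in place of code of your own. Each camera call takes 0.05 s, during which the arm holds its last target. There are 200 camera calls.

## Working session

There is one attempt and no reset: what is moved stays moved. The work goes in short steps, Python scripts to look and compute and a shell command to move; the robot and the scene stay as the last step left them, time stands still between calls to the robot, and variables do not carry over. Pictures are saved under pics/ and viewed, at most 10 in all, crops included, and the job is handed in when it is done.

```bash
mkdir -p pics; ls; cat > h.py <<'E'
import numpy as np, cv2
from scipy.spatial.transform import Rotation as R
from station import observe, grab_frame, camera_model, find_in, mark_of, r
def cam(n):
    m=camera_model(n); o=np.array(m["orientation"],float)
    M=o if o.shape==(3,3) else R.from_rotvec(o).as_matrix()
    return np.array(m["camera_matrix"]),np.array(m["origin"],float),M
def world(n,depth):
    K,o,M=cam(n); v,u=np.mgrid[:depth.shape[0],:depth.shape[1]]
    P=np.stack([(u-K[0,2])/K[0,0]*depth,(v-K[1,2])/K[1,1]*depth,depth],-1)
    return P@M.T+o
def atz(n,uv,z):
    K,o,M=cam(n); d=M@np.array([(uv[0]-K[0,2])/K[0,0],(uv[1]-K[1,2])/K[1,1],1])
    return o+d*(z-o[2])/d[2]
def proj(n,p):
    K,o,M=cam(n); q=K@(M.T@(np.array(p,float)-o)); return q[:2]/q[2]
E
python3 - <<'E'
from h import *
print(camera_model("top")["orientation"],camera_model("top")["origin"],camera_model("scene")["origin"],r.grip_depth)
for n in("top","scene"):
    im,d=grab_frame(n); cv2.imwrite(f"pics/{n}0.png",im[...,::-1]); np.save(f"{n}0.npy",d)
    for q in ("casserole","seat","tongue_tip","lid","lid_knob","handle","handle_foot","trivet","screwdriver","yellow_mug","mill","spice_a"):
        print(n,q,[(np.round(x["uv"]).tolist(),round(x["score"],2)) for x in mark_of(n,q)[:4]])
print(observe())
E
```

```text
pics
[-2.16918071  2.17127208 -0.15873577] [ 413.12850602   16.13706416 1192.22716329] [-446.68912742  581.54049358 1165.61646884] 18.700000000000003
top casserole []
top seat [([212.0, 244.0], 0.97)]
top tongue_tip [([212.0, 252.0], 0.97)]
top lid [([226.0, 204.0], 0.84)]
top lid_knob [([224.0, 203.0], 0.58)]
top handle [([309.0, 246.0], 0.85), ([263.0, 287.0], 0.7), ([390.0, 252.0], 0.53)]
top handle_foot [([316.0, 230.0], 0.67), ([275.0, 274.0], 0.65)]
top trivet [([391.0, 252.0], 0.88), ([397.0, 171.0], 0.68)]
top screwdriver [([142.0, 251.0], 0.68)]
top yellow_mug [([328.0, 161.0], 0.85)]
top mill [([375.0, 188.0], 0.94)]
top spice_a [([396.0, 174.0], 0.54)]
scene casserole [([239.0, 245.0], 0.69), ([312.0, 225.0], 0.6)]
scene seat [([243.0, 256.0], 0.93)]
scene tongue_tip [([244.0, 262.0], 0.97)]
scene lid [([237.0, 226.0], 0.94)]
scene lid_knob [([237.0, 216.0], 0.96)]
scene handle [([316.0, 239.0], 0.86), ([303.0, 278.0], 0.82)]
scene handle_foot [([309.0, 268.0], 0.97), ([312.0, 228.0], 0.72)]
scene trivet [([380.0, 217.0], 0.7), ([187.0, 301.0], 0.35)]
scene screwdriver [([
[... 183 characters left out ...]
2)]
{'clock': 1.3, 'qpos': array([-1.25500472e+00,  3.19588432e-01,  1.56449591e+00, -1.09249785e-05,
        1.25739515e+00, -2.00068433e-02]), 'joint_velocities': array([-0.00073733,  0.00208379, -0.00033784,  0.0007953 , -0.00029459,
       -0.0006923 ]), 'joint_efforts': array([ 2.15889777e-03, -4.15413058e+01, -2.34420562e+01,  1.23611053e-04,
        1.98916396e-04,  1.14636799e-05]), 'tool_pos': array([ 189.47560825, -542.90611088,  200.6461842 ]), 'eef_rot': array([3.09730285e+00, 5.24982466e-01, 1.00459034e-05]), 'ft_force': array([-0.15483664,  0.23885168, -1.22381191]), 'ft_torque': array([-0.06437004,  0.00101595,  0.01211098]), 'finger_force': 0.0, 'opening': 1.0010391402929724}
```

View pics/top0.png

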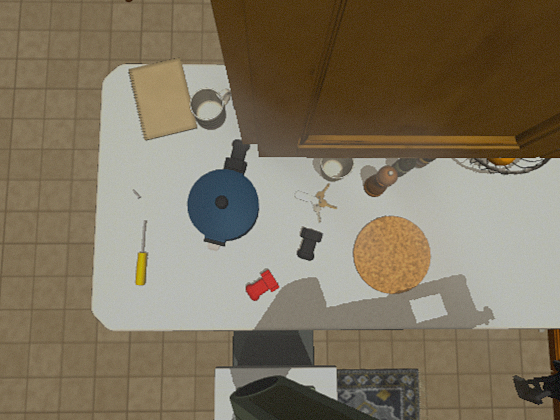

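View pics/scene0.png

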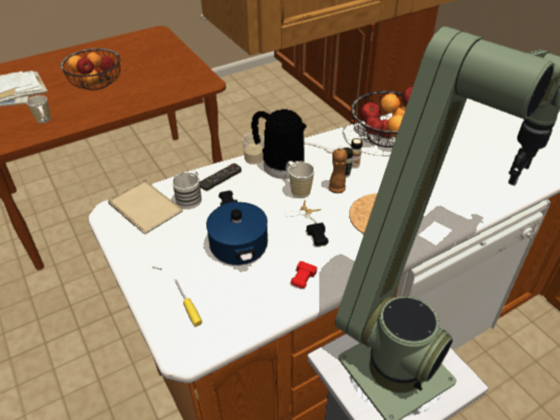

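Top view: pot and lid at about (222,203), fitted handle up at (238,155), tongue at (212,250), loose black handle at (309,243) with a red look-alike at (262,285), and the trivet at (391,253). A wall cabinet covers the image above row 157.

```bash
python3 - <<'E'
from h import *
d=np.load("top0.npy"); W=world("top",d); im=cv2.imread("pics/top0.png")
np.set_printoptions(precision=1,suppress=True)
print("cabinet z",W[100,400],W[150,280],W[155,300],"knob",W[202,222],"table",W[270,200],"trivet",W[253,391])
z=W[...,2]
# lid/pot
v,u=np.mgrid[:420,:560]
m=(z>85)&(z<118)&(abs(u-222)<45)&(abs(v-203)<45)&(im[...,0]>im[...,2]+25)
e=cv2.fitEllipse(cv2.convexHull(np.argwhere(m)[:,::-1].astype(np.float32)));print("lid ell",e,atz("top",e[0],95))
k=(z>128)&(z<150)&(abs(u-222)<15)&(abs(v-203)<15); print("knob pts",k.sum(),W[k].mean(0),W[k].min(0),W[k].max(0))
t=(z>5)&(z<16)&(abs(u-391)<45)&(abs(v-253)<45)&(im[...,2]>im[...,0]+50)
e=cv2.fitEllipse(cv2.convexHull(np.argwhere(t)[:,::-1].astype(np.float32)));print("trivet",e,atz("top",e[0],10))
h=(z>8)&(z<40)&(abs(u-310)<16)&(abs(v-244)<22)&(im.max(2)<90)
P=W[h]; print("handle",h.sum(),P.mean(0),np.median(P[:,2]))
rc=cv2.minAreaRect(P[:,:2].astype(np.float32)); print(rc,cv2.boxPoints(rc))
c=np.array(rc[0])
C=P[:,:2]-c; w,V=np.linalg.eigh(np.cov(C.T)); a=V[:,1]; a=a*np.sign(a[0]); b=np.array([-a[1],a[0]]); print("axis",a,np.degrees(np.arctan2(a[1],a[0])))
s=C@a; y=C@b
for lo in range(-44,44,8):
    q=(s>=lo)&(s<lo+8)
    if q.any(): print(lo,q.sum(),y[q].min(),y[q].max(),P[q,2].max())
f=(z>20)&(z<95)&(abs(u-238)<15)&(v>138)&(v<176)&(im.max(2)<60)
print("fitted",W[f].mean(0), "tongue",atz("top",(212,252),64),"seat",atz("top",(212,244),64),"scene", atz("scene",(243,256),64),atz("scene",(244,262),64),"knob scene",atz("scene",(237,216),127))
for n,p,zz in(("mug",(328,161),0),("mill",(375,188),0)): print(n,atz("top",p,zz))
cv2.imwrite("pics/crop0.png",np.hstack([cv2.resize(im[140:260,180:270],None,fx=4.4,fy=4.4,interpolation=2),cv2.resize(im[200:320,240:330],None,fx=4.4,fy=4.4,interpolation=2)])[:, :800])
E
```

```text
cabinet z [ 576.3 -113.9  773. ] [563.3   1.9 628.4] [563.7 -26.3 601.2] knob [565.5 129.4 136.4] table [402.  200.    0.3] trivet [ 446.  -311.5    8.8]
lid ell ((222.56617736816406, 204.06895446777344), (69.53425598144531, 70.93954467773438), 50.092586517333984) [566.3 132.4  95. ]
knob pts 131 [566.4 132.1 137. ] [552.  117.6 128.2] [580.8 146.6 144.6]
trivet ((391.4909973144531, 254.3927459716797), (75.68901062011719, 77.92330932617188), 142.6709747314453) [ 442.3 -312.4   10. ]
handle 488 [472.  -87.9  24.2] 24.57238835462249
((470.10467529296875, -87.46051788330078), (55.09174728393555, 80.24114990234375), 72.8810043334961) [[ 423.7 -102. ]
 [ 500.3 -125.6]
 [ 516.6  -72.9]
 [ 439.9  -49.3]]
axis [ 1.  -0.3] -17.06075863548903
-44 22 -17.57644452039023 16.198189834996814 27.943844195286374
-36 51 -22.601296876976882 22.111044577484716 28.97707896912607
-28 49 -21.670564984669806 22.730301750728614 28.209106688886322
-20 41 -17.097537022284506 19.098884691433103 30.96825605816821
-12 40 -17.01110914930476 17.16861357232731 29.239359323301642
-4 40 -17.248545593301518 16.666882676607205 28.97481325678109
4 40 -17.80926788163876 16.653119965967278 28.47534052888591
12 58 -27.236982503056172 27.529668710786098 29.838755668628437
20 62 -27.573836246893357 27.06437426146326 29.010527695663995
28 62 -26.795924429312137 27.50941405275154 28.98522327315891
36 23 -24.47188679685782 25.15651346339221 28.15103691339732
fitted [678.6 102.2  74.5] tongue [447.8 160.8  64. ] seat [468.1 161.1  64. ] scene [469.1 166.1  64. ] [448.1 174.2  64. ] knob scene [560.4 132.9 127. ]
mug [ 700.1 -146.9    0. ]
mill [ 624.6 -275.5    0. ]
```

View pics/crop0.png

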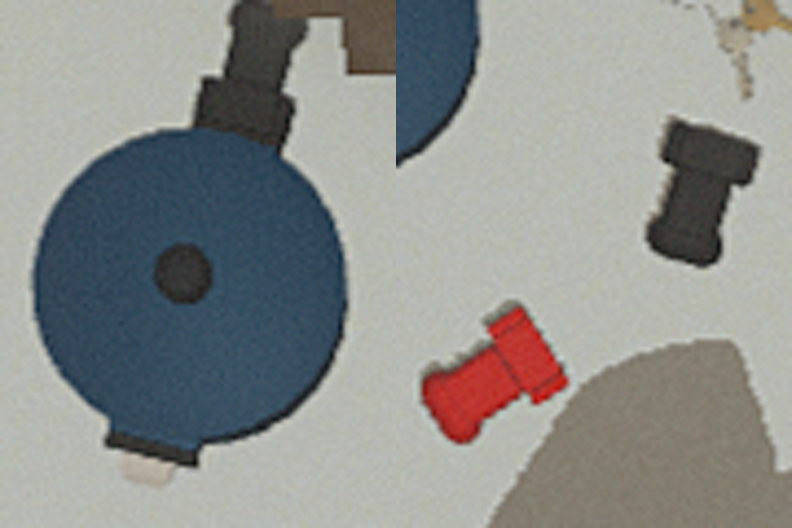

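Handle foot faces the pot's far side (yaw ≈ -17°) and the pot's yaw is about -16.5°, so one gripper yaw suits both. Moving above the knob.

```bash
python3 -m crank '{"delta_pos":[[9,17,0],[19,34,0],[19,34,0],[19,34,0],[19,34,0]],"rotation":[[0,0,-6],[0,0,-6],[0,0,-6],[0,0,-6],[0,0,-6]]}' 1
python3 -m crank '{"delta_pos":[[19,34,0],[19,34,0],[19,34,0],[19,34,0],[19,34,0]],"rotation":[[0,0,-6],[0,0,0],[0,0,0],[0,0,0],[0,0,0]]}'
python3 -m crank '{"delta_pos":[[19,34,0],[19,34,0],[19,34,0],[19,34,0],[19,34,0]],"rotation":[[0,0,0],[0,0,0],[0,0,0],[0,0,0],[0,0,0]]}'
python3 -m crank '{"delta_pos":[[19,34,0],[19,34,0],[19,34,0],[19,34,0],[19,34,0]],"rotation":[[0,0,0],[0,0,0],[0,0,0],[0,0,0],[0,0,0]]}'
```

```text
clock: 1.72
tool_pos: [274.9, -388.4, 200.6]
eef_rot: [3.127, -0.304, 0.0]
ft_force: [0.1, -0.9, 1.2]
opening: 1.002
finger_force: 0.0
clock: 2.13
tool_pos: [370.0, -218.2, 200.9]
eef_rot: [3.108, -0.458, 0.001]
ft_force: [0.5, -0.4, -0.0]
opening: 0.999
finger_force: 0.0
clock: 2.55
tool_pos: [465.1, -48.0, 200.9]
eef_rot: [3.108, -0.457, 0.001]
ft_force: [0.2, -0.9, 0.7]
opening: 1.002
finger_force: 0.0
clock: 2.97
tool_pos: [560.1, 122.1, 200.7]
eef_rot: [3.108, -0.457, 0.001]
ft_force: [0.3, -0.8, 0.6]
opening: 1.004
finger_force: 0.0
```

```bash
python3 -m crank '{"delta_pos":[[6,10,-20],[0,0,-20],[0,0,-20],[0,0,-16],[0,0,-10]],"rotation":[[0,0,0],[0,0,0],[0,0,0],[0,0,0],[0,0,0]]}' 0.75
python3 -m crank '{"delta_pos":[[0,0,-6],[0,0,0],[0,0,0],[0,0,0],[0,0,0]],"rotation":[[0,0,0],[0,0,0],[0,0,0],[0,0,0],[0,0,0]]}' 0
python3 -m crank '{"delta_pos":[[0,0,0],[0,0,0],[0,0,0],[0,0,0],[0,0,0]],"rotation":[[0,0,0],[0,0,0],[0,0,0],[0,0,0],[0,0,0]]}'
```

```text
clock: 3.38
tool_pos: [564.4, 130.1, 112.6]
eef_rot: [3.107, -0.457, -0.005]
ft_force: [-0.1, -0.4, -0.4]
opening: 0.752
finger_force: 0.0
clock: 3.8
tool_pos: [566.2, 130.2, 109.8]
eef_rot: [-3.107, 0.458, -0.003]
ft_force: [0.6, -0.4, -0.5]
opening: 0.041
finger_force: 0.0
clock: 4.22
tool_pos: [565.8, 130.1, 109.2]
eef_rot: [-3.108, 0.458, -0.002]
ft_force: [-0.2, -0.9, 3.1]
opening: -0.001
finger_force: 1.4
```

```bash
python3 - <<'E'
from h import *
out=[]
for n,(x,y) in(("scene",(170,150)),("top",(150,130))):
    im,d=grab_frame(n); out.append(cv2.resize(im[y:y+150,x:x+130,::-1],None,fx=3,fy=3,interpolation=2))
cv2.imwrite("pics/c1.png",np.hstack(out)); print(observe()["tool_pos"],observe()["ft_force"])
E
```

```text
[565.86921011 130.12997154 109.14496783] [-0.25607971  0.09521445  3.25043185]
```

View pics/c1.png

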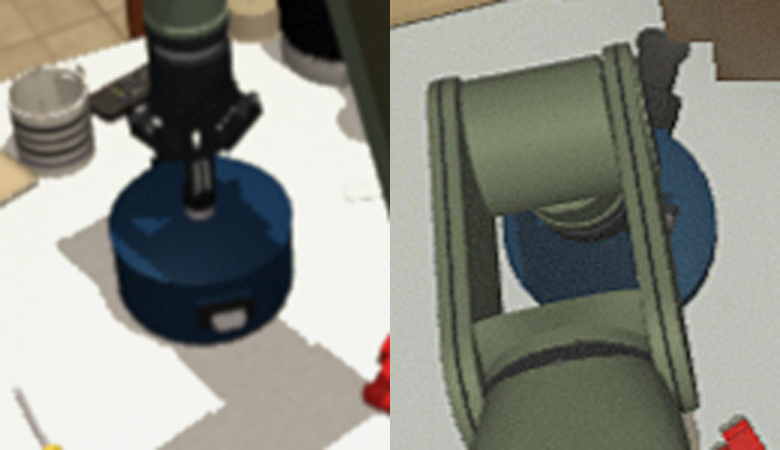

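The crop shows the fingers shut just on the lid with no knob visible between them, so the grasp missed. I'll open, back off and re-measure.

```bash
python3 -m crank '{"delta_pos":[[0,0,0],[0,0,0],[0,0,0],[0,0,0],[0,0,0]],"rotation":[[0,0,0],[0,0,0],[0,0,0],[0,0,0],[0,0,0]]}' 1
python3 -m crank '{"delta_pos":[[0,0,20],[0,0,20],[0,0,30],[-20,-30,20],[-20,-35,0]],"rotation":[[0,0,0],[0,0,0],[0,0,0],[0,0,0],[0,0,0]]}'
python3 -m crank '{"delta_pos":[[-20,-35,0],[-20,-35,0],[-20,-35,0],[-20,-35,0],[0,0,0]],"rotation":[[0,0,0],[0,0,0],[0,0,0],[0,0,0],[0,0,0]]}'
python3 - <<'E'
from h import *
np.set_printoptions(precision=1,suppress=True)
out=[]
for n,(x,y) in(("scene",(170,150)),("top",(150,130))):
    im,d=grab_frame(n); out.append(cv2.resize(im[y:y+150,x:x+130,::-1],None,fx=3,fy=3,interpolation=2))
    for q in("lid","lid_knob","seat","tongue_tip"): print(n,q,[(x["uv"],x["score"]) for x in mark_of(n,q)[:2]])
    W=world(n,d); z=W[...,2]; v,u=np.mgrid[:420,:560]
    c=W[...,:2]-[566,132]
    k=(z>116)&(z<150)&(np.hypot(*np.moveaxis(c,-1,0))<70)
    print(k.sum(),W[k].mean(0),W[k].min(0),W[k].max(0),np.median(W[k],0))
cv2.imwrite("pics/c2.png",np.hstack(out))
E
```

```text
clock: 4.73
tool_pos: [565.2, 130.2, 108.2]
eef_rot: [3.108, -0.458, -0.001]
ft_force: [-0.2, -0.8, 0.3]
opening: 0.711
finger_force: 0.0
clock: 5.15
tool_pos: [528.4, 66.3, 202.7]
eef_rot: [-3.106, 0.452, -0.014]
ft_force: [-0.0, -1.5, 0.4]
opening: 0.997
finger_force: 0.0
clock: 5.57
tool_pos: [441.8, -79.4, 198.6]
eef_rot: [3.104, -0.466, -0.003]
ft_force: [0.2, 0.5, 0.3]
opening: 1.002
finger_force: 0.0
scene lid [([235.4, 225.6], 0.76)]
scene lid_knob [([237.9, 214.5], 0.89)]
scene seat [([240.6, 255.5], 0.8)]
scene tongue_tip [([246.6, 260.6], 0.57), ([334.7, 188.8], 0.36)]
110 [560.8 135.5 132.8] [547.2 117.2 116.2] [581.  149.2 142.4] [560.  135.5 135. ]
top lid [([226.2, 202.6], 0.79)]
top lid_knob [([221.8, 199.4], 0.58), ([389.8, 255.5], 0.22)]
top seat [([212.6, 245.2], 0.94)]
top tongue_tip [([209.9, 247.0], 0.57)]
140 [565.8 131.9 136.4] [551.8 117.4 120.4] [580.4 146.5 142.8] [565.5 131.8 137.2]
```

View pics/c2.png

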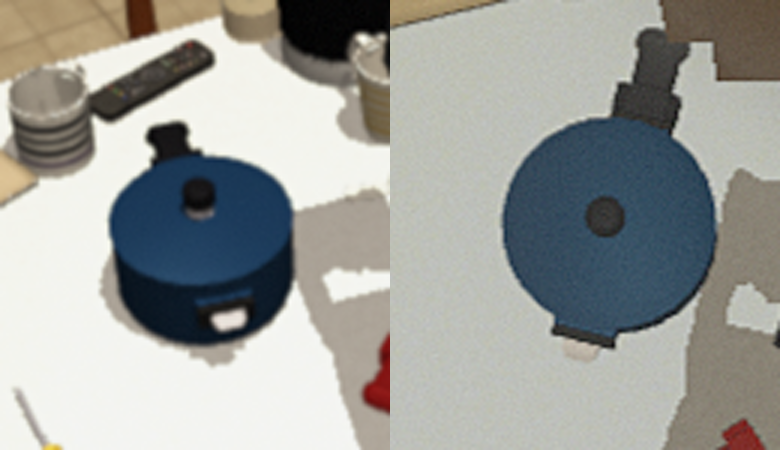

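Both views show the lid unmoved, with the knob at about (566,132) as measured. I'll check the gripper's own position against the depth image.

```bash
python3 - <<'E'
from h import *
np.set_printoptions(precision=1,suppress=True)
o=observe(); print(o["tool_pos"],o["opening"],proj("scene",o["tool_pos"]))
im,d=grab_frame("scene"); W=world("scene",d)
c=W[...,:2]-o["tool_pos"][:2]
k=(np.hypot(c[...,0],c[...,1])<75)&(W[...,2]>60)
P=W[k]; print(k.sum())
a=np.radians(-16.7); q=(P-o["tool_pos"])@R.from_euler('z',-a).as_matrix().T
for lo in range(-80,120,8):
    s=(q[:,2]>=lo)&(q[:,2]<lo+8)
    if s.any(): print(lo,s.sum(),"x",q[s,0].min(),q[s,0].max(),"y",q[s,1].min(),q[s,1].max())
p=proj("scene",o["tool_pos"]).astype(int); x,y=p-[65,100]
cv2.circle(im,tuple(int(t) for t in p),2,(255,0,0),-1)
cv2.imwrite("pics/c3.png",cv2.resize(im[y:y+150,x:x+130,::-1],None,fx=4,fy=4,interpolation=2))
E
```

```text
[445.9 -74.1 198.5] 0.9991585763873149 [321.5 194.7]
2872
40 1 x -4.496594867229731 -4.496594867229731 y 49.503238659506046 49.503238659506046
48 13 x -16.00365545926561 -4.603276370599464 y 43.2254854887253 53.54860029847895
56 19 x -14.264946069249623 8.80185617144441 y 42.918549131685594 57.036898616994634
64 13 x -12.111753835812731 -4.494625808896398 y 43.85992771424436 57.0647919611103
72 15 x -15.834294505502852 4.587735820301037 y 43.46904623242128 57.34420717827307
80 13 x -14.41750964535995 12.711952661576225 y 42.679660718535224 58.06436336940962
88 49 x -15.978341902011088 10.59298566326289 y 36.192303931260945 73.9891870170057
96 50 x -15.960761360094159 12.224574627658903 y -15.811128001237707 73.74630547541501
104 94 x -20.701128373233534 16.914158678818875 y -40.99565160365439 73.11207885831733
112 83 x -21.420363828040703 13.372027450397454 y -29.051103678801706 72.23273751548228
```

View pics/c3.png

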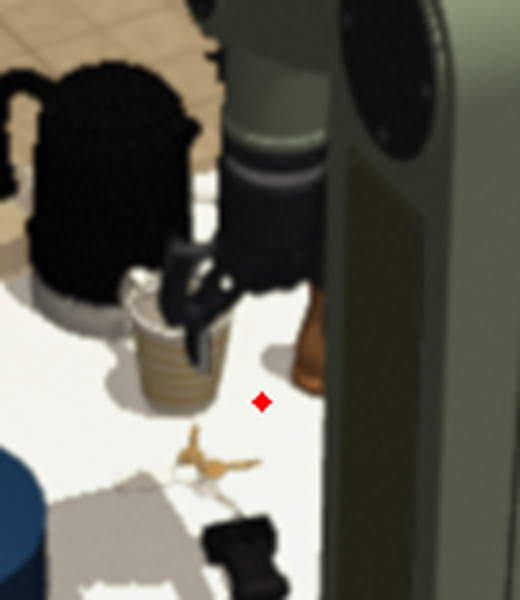

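The open fingertips are about 44 mm above the reported TCP, not 13. The shut tips also rested on the knob top (140 mm) while 109 was reported. So the true tip is about 31 mm above the reported z, and I'll compensate for that from here on.

```bash
python3 -m crank '{"delta_pos":[[20,34.4,0],[20,34.4,0],[20,34.4,0],[20,34.4,0],[20,34.4,0]],"rotation":[[0,0,0],[0,0,0],[0,0,0],[0,0,0],[0,0,0]]}' 0.75
python3 -m crank '{"delta_pos":[[20,34,0],[0,0,-25],[0,0,-25],[0,0,-25],[0,0,-20]],"rotation":[[0,0,0],[0,0,0],[0,0,0],[0,0,0],[0,0,0]]}'
python3 -m crank '{"delta_pos":[[0,0,-10],[0,0,-8],[0,0,-6],[0,0,0],[0,0,0]],"rotation":[[0,0,0],[0,0,0],[0,0,0],[0,0,0],[0,0,0]]}'
```

```text
clock: 6.53
tool_pos: [546.2, 99.2, 198.6]
eef_rot: [3.108, -0.457, 0.0]
ft_force: [-0.4, -1.1, 0.9]
opening: 0.749
finger_force: 0.0
clock: 6.95
tool_pos: [564.7, 131.8, 101.5]
eef_rot: [3.108, -0.455, -0.003]
ft_force: [-0.7, -0.0, 0.3]
opening: 0.749
finger_force: 0.0
clock: 7.37
tool_pos: [566.1, 131.2, 80.3]
eef_rot: [-3.108, 0.458, -0.002]
ft_force: [0.5, 0.1, 0.6]
opening: 0.749
finger_force: 0.0
```

```bash
python3 -m crank '{"delta_pos":[[0,0,0],[0,0,0],[0,0,0],[0,0,0],[0,0,0]],"rotation":[[0,0,0],[0,0,0],[0,0,0],[0,0,0],[0,0,0]]}' 0
python3 -m crank '{"delta_pos":[[0,0,0],[0,0,0],[0,0,0],[0,0,0],[0,0,0]],"rotation":[[0,0,0],[0,0,0],[0,0,0],[0,0,0],[0,0,0]]}'
```

```text
clock: 7.78
tool_pos: [566.4, 131.6, 81.0]
eef_rot: [-3.107, 0.458, -0.004]
ft_force: [-1.3, 0.6, 5.8]
opening: 0.343
finger_force: 59.3
clock: 8.2
tool_pos: [566.4, 131.6, 81.0]
eef_rot: [-3.107, 0.458, -0.004]
ft_force: [0.0, 0.2, 4.7]
opening: 0.342
finger_force: 59.3
```

```bash
python3 -m crank '{"delta_pos":[[0,0,6],[0,0,10],[0,0,15],[0,0,15],[0,0,14]],"rotation":[[0,0,0],[0,0,0],[0,0,0],[0,0,0],[0,0,0]]}'
python3 -m crank '{"delta_pos":[[0,0,0],[0,0,0],[0,0,0],[-4,-14,0],[-8,-28,0]],"rotation":[[0,0,0],[0,0,0],[0,0,0],[0,0,0],[0,0,0]]}'
python3 -m crank '{"delta_pos":[[-9,-33,0],[-9,-33,0],[-9,-33,0],[-9,-33,0],[-9,-33,0]],"rotation":[[0,0,0],[0,0,0],[0,0,0],[0,0,0],[0,0,0]]}'
python3 -m crank '{"delta_pos":[[-9,-33,0],[-9,-33,0],[-9,-33,0],[-9,-33,0],[-9,-33,0]],"rotation":[[0,0,0],[0,0,0],[0,0,0],[0,0,0],[0,0,0]]}'
python3 -m crank '{"delta_pos":[[-9,-32,0],[-7,-25,0],[-4,-14,0],[0,0,0],[0,0,0]],"rotation":[[0,0,0],[0,0,0],[0,0,0],[0,0,0],[0,0,0]]}'
python3 - <<'E'
from h import *
np.set_printoptions(precision=1,suppress=True)
o=observe(); print(o["tool_pos"])
im,d=grab_frame("scene"); im2,d2=grab_frame("top")
cv2.imwrite("pics/c4.png",np.hstack([cv2.resize(i[y:y+200,x:x+200,::-1],(400,400),interpolation=2) for i,x,y in((im,300,120),(im2,290,150))]))
W=world("top",d2);z=W[...,2]; c=W[...,:2]-o["tool_pos"][:2]
k=(z>130)&(z<175)&(np.hypot(c[...,0],c[...,1])<100)
P=W[k]; A=np.c_[P[:,:2]-P[:,:2].mean(0),np.ones(len(P))]; print(len(P),P.mean(0),np.linalg.lstsq(A,P[:,2],rcond=None)[0]*1000)
E
```

```text
clock: 8.62
tool_pos: [565.0, 130.8, 140.3]
eef_rot: [3.107, -0.458, -0.002]
ft_force: [1.0, 0.5, -4.1]
opening: 0.344
finger_force: 59.6
clock: 9.03
tool_pos: [553.3, 90.3, 138.3]
eef_rot: [-3.108, 0.453, 0.002]
ft_force: [0.3, -0.4, -3.7]
opening: 0.341
finger_force: 59.9
clock: 9.45
tool_pos: [506.5, -77.7, 138.6]
eef_rot: [3.108, -0.457, -0.004]
ft_force: [0.8, -0.0, -3.1]
opening: 0.341
finger_force: 59.9
clock: 9.87
tool_pos: [461.4, -242.4, 138.7]
eef_rot: [-3.108, 0.458, 0.004]
ft_force: [0.1, 0.3, -4.1]
opening: 0.34
finger_force: 59.9
clock: 10.28
tool_pos: [442.1, -312.2, 138.6]
eef_rot: [-3.106, 0.461, 0.004]
ft_force: [0.7, 0.0, -3.3]
opening: 0.343
finger_force: 60.0
[ 442.1 -312.2  138.6]
2583 [ 451.5 -283.   160.1] [   -16.9    -26.8 160088.4]
```

View pics/c4.png

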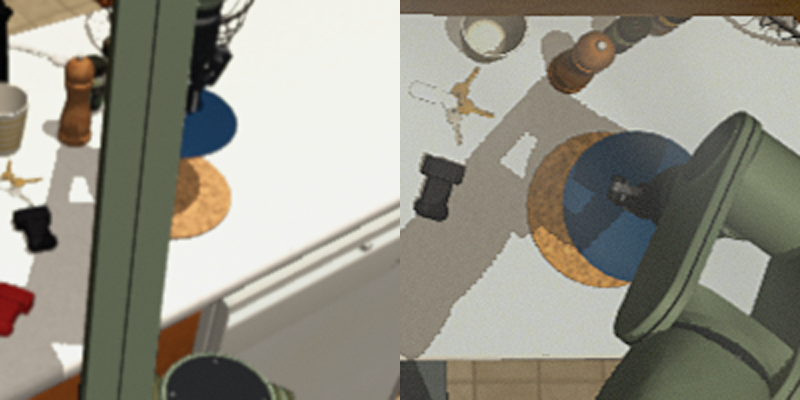

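Lid is held level, over the trivet. Lowering.

```bash
python3 -m crank '{"delta_pos":[[0,0,-15],[0,0,-28],[0,0,-28],[0,0,-26],[0,0,-18]],"rotation":[[0,0,0],[0,0,0],[0,0,0],[0,0,0],[0,0,0]]}'
python3 -m crank '{"delta_pos":[[0,0,-10],[0,0,-6],[0,0,-3],[0,0,-2],[0,0,0]],"rotation":[[0,0,0],[0,0,0],[0,0,0],[0,0,0],[0,0,0]]}'
```

```text
clock: 10.8
tool_pos: [442.5, -309.7, 22.3]
eef_rot: [-3.107, 0.455, 0.005]
ft_force: [-0.2, -0.6, -3.1]
opening: 0.34
finger_force: 60.0
clock: 11.22
tool_pos: [444.1, -312.1, 4.3]
eef_rot: [3.107, -0.457, 0.002]
ft_force: [0.6, 0.6, -3.5]
opening: 0.341
finger_force: 60.1
```

```bash
python3 -m crank '{"delta_pos":[[0,0,-1],[0,0,-1],[0,0,0],[0,0,0]],"rotation":[[0,0,0],[0,0,0],[0,0,0],[0,0,0]]}'
python3 -m crank '{"delta_pos":[[0,0,-0.5],[0,0,-0.5],[0,0,0]],"rotation":[[0,0,0],[0,0,0],[0,0,0]]}'
```

```text
clock: 11.55
tool_pos: [443.9, -312.3, 2.2]
eef_rot: [3.107, -0.458, 0.002]
ft_force: [-0.9, -0.7, -1.8]
opening: 0.348
finger_force: 60.2
clock: 11.8
tool_pos: [444.0, -312.4, 2.0]
eef_rot: [3.107, -0.458, 0.002]
ft_force: [-1.5, 0.2, 6.1]
opening: 0.343
finger_force: 61.1
```

```bash
python3 -m crank '{"delta_pos":[[0,0,0],[0,0,0],[0,0,0],[0,0,0],[0,0,0]],"rotation":[[0,0,0],[0,0,0],[0,0,0],[0,0,0],[0,0,0]]}' 1
python3 -m crank '{"delta_pos":[[0,0,10],[0,0,20],[0,0,30],[0,0,30],[0,0,20]],"rotation":[[0,0,0],[0,0,0],[0,0,0],[0,0,0],[0,0,0]]}'
python3 - <<'E'
from h import *
np.set_printoptions(precision=1,suppress=True)
im,d=grab_frame("top"); W=world("top",d); z=W[...,2]; v,u=np.mgrid[:420,:560]; bg=im[...,::-1].astype(int); mx=bg.max(2)
# pot rim
m=(abs(z-95)<7)&(np.hypot(W[...,0]-566,W[...,1]-132)<96)&(np.hypot(W[...,0]-566,W[...,1]-132)>70)
A=W[m]; B=np.c_[2*A[:,:2],np.ones(len(A))]; s=np.linalg.lstsq(B,(A[:,:2]**2).sum(1),rcond=None)[0]; print("rim",m.sum(),s[:2],np.sqrt(s[2]+s[:2]@s[:2]),A[:,2].mean())
c=s[:2]
f=(z>30)&(z<92)&(mx<75)&(abs(u-235)<22)&(v>135)&(v<175); F=W[f]; rr=np.hypot(*(F[:,:2]-c).T); F=F[rr>100]; g=F[:,:2].mean(0)-c; print("fitted",len(F),np.degrees(np.arctan2(g[1],g[0])))
p=(z>50)&(z<90)&(mx<75)&(abs(u-212)<20)&(v>232)&(v<260); Q=W[p]; g=c-Q[:,:2].mean(0); print("pad",p.sum(),Q.mean(0),np.degrees(np.arctan2(g[1],g[0])),cv2.minAreaRect(Q[:,:2].astype(np.float32)))
t=(abs(z-67)<10)&(mx>120)&(abs(u-212)<16)&(v>238)&(v<262); T=W[t]; g=c-T[:,:2].mean(0); print("tongue",t.sum(),T.mean(0),np.degrees(np.arctan2(g[1],g[0])),cv2.minAreaRect(T[:,:2].astype(np.float32)) if len(T) else 0)
h=(z>8)&(z<40)&(abs(u-310)<18)&(abs(v-244)<24)&(mx<90); P=W[h][:,:2].astype(np.float32)
print("handle",h.sum(),cv2.minAreaRect(P))
i2,_=grab_frame("scene")
cv2.imwrite("pics/c5.png",np.hstack([cv2.resize(im[130:330,190:460,::-1],(540,400),interpolation=2),cv2.resize(i2[180:310,180:264,::-1],(258,400),interpolation=2)]))
print(observe()["tool_pos"])
E
```

```text
clock: 12.22
tool_pos: [443.5, -311.9, 0.6]
eef_rot: [3.108, -0.458, -0.0]
ft_force: [0.5, -0.5, 0.1]
opening: 0.993
finger_force: 0.0
clock: 12.63
tool_pos: [444.4, -312.6, 114.0]
eef_rot: [3.106, -0.458, 0.005]
ft_force: [0.6, -0.5, -0.3]
opening: 1.0
finger_force: 0.0
rim 426 [567.3 132.9] 85.79352156733434 93.44518155789476
fitted 382 -15.277264543343687
pad 90 [475.9 152.7  73.4] -12.205266587859136 ((478.3471984863281, 148.43572998046875), (60.5664176940918, 20.71727180480957), 76.61994934082031)
tongue 74 [462.8 160.4  66.4] -14.702003263166427 ((464.7867736816406, 166.1928253173828), (41.944122314453125, 17.397415161132812), 69.50928497314453)
handle 486 ((469.61175537109375, -86.75559997558594), (54.60327911376953, 80.8106918334961), 71.25218200683594)
[ 445.8 -313.6  115.2]
```

View pics/c5.png

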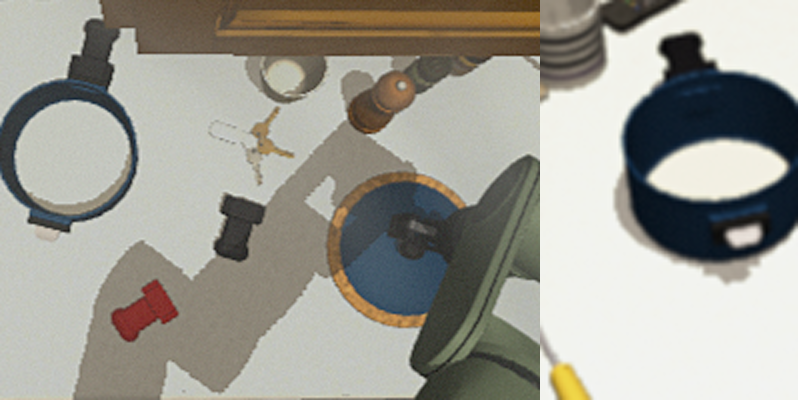

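The lid is on the trivet and let go, the pot mouth is open, and the tongue is at top pixel ≈ (213,247). Next I'll refine the pot yaw and tongue line.

```bash
python3 - <<'E'
from h import *
np.set_printoptions(precision=1,suppress=True)
c=np.array([567,132.6]); 
ims=[grab_frame("top") for _ in range(4)]
bg=np.mean([i[0] for i in ims],0)
W=np.mean([world("top",i[1]) for i in ims],0); z=W[...,2]; mx=bg.max(2); v,u=np.mgrid[:420,:560]
def ang(p): g=c-p; return np.degrees(np.arctan2(g[1],g[0]))
sl=np.s_[238:258,200:226]
print("z"); print(z[sl].round().astype(int)[:, ::1]); print(mx[sl].round().astype(int))
for n in("top","scene"):
    for q in("seat","tongue_tip"):
        L=[]
        for _ in range(3):
            grab_frame(n); a=mark_of(n,q)
            if a: L.append(a[0]["uv"])
        L=np.array(L); p=atz(n,np.median(L,0),64); print(n,q,L.round(1).tolist(),p,ang(p[:2]))
# fitted handle: rows in polar
f=(z>30)&(z<92)&(mx<80)&(abs(u-235)<25)&(v>130)&(v<178); F=W[f]
for lo in range(95,180,10):
    rr=np.hypot(*(F[:,:2]-c).T); s=(rr>=lo)&(rr<lo+10)
    if s.any():
        an=np.degrees(np.arctan2(*(F[s,:2]-c).T[::-1])); print(lo,s.sum(),an.min(),an.max(),(an.min()+an.max())/2,F[s,2].mean())
E
```

```text
z
[[ -1  -1  -2  -1  74  75  76  75  76  75  77  78  77  76  95  94  93  93
   96  93  93  94  94  94  93  95]
 [ -3   0   0  74  75  75  74  75  76  73  75  74  76  78  75  78  77  76
   77  76  75  93 359  79  76  72]
 [  1  -1  -1  75  75  75  74  75  76  74  73  75  75  76  75  75  75  75
   77  76  77  75  76  76  75  62]
 [  0  -2  -3  -1  63  73  74  75  76  75  74  73  75  75  75  75  75  76
   75  74  77  75  75  74  76  58]
 [  0  -2  -1  -1  -2  -2  -1  -1  69 354  74  74  75  73  74  74  76  76
   77  74  75  75  72  75  69  -1]
 [  0  -1   1  -3  -2  -1  -1  67  65  68  67  66  73  73  76  76  77  76
   76  75  75  77  75  73  65  -2]
 [ -1   1   0 295  -3  -1  -1  67  64  67  66  68  68  67  66  68  73  74
   74  75  75  75  76  74  64  -1]
 [  0  -1   0   0  -2  -2  -1  67  68  67  66  66  66  68  69  68  67  68
   70  60  73  75  74  74  57   1]
 [ -2   0 297  -1  -2  -3  -2  66  66  66  68  67  65  67  66  66  66  68
   66  -3   1  -1  -1  -1  -1  -2]
 [ -2  -1  -2  -4   0   0   1  -2  67  66  65  67  64  68  68  67  68  69
   67  -2   0  -1  -2  -1  -1  -3]
 [ -1   
[... 3624 characters left out ...]
64.   64. ] -15.800740680747626
95 82 -29.983657896022454 -0.28716820175362484 -15.13541304888804 74.5907336826983
105 84 -28.967293490133745 -1.3929427598440194 -15.180118124988882 75.21470718759983
115 76 -28.18819144948543 -2.5257881256954007 -15.356989787590415 75.09659775422408
125 49 -22.006539409918226 -7.964448943609748 -14.985494176763986 75.08872566638466
135 50 -21.69942407476746 -8.458744773943321 -15.07908442435539 75.19498189191007
145 52 -21.127272263718666 -8.661053794327024 -14.894163029022845 74.80910354673918
155 59 -22.143488715226443 -8.01574884346331 -15.079618779344877 74.51959799459026
165 35 -22.269416685497173 -7.707943690788848 -14.988680188143011 74.51929757741146
```

Pot yaw is -15.1° (fitted handle and pad edge agree), the pot axis is at (567,132.6) and the seat at about (469.5,159). Now the handle: centre at about (470,-87).

```bash
python3 -m crank '{"delta_pos":[[3.3,32.4,0],[3.3,32.4,0],[3.3,32.4,0],[3.3,32.4,0],[3.3,32.4,0]],"rotation":[[0,0,0],[0,0,0],[0,0,0],[0,0,0],[0,0,0]]}' 1
python3 -m crank '{"delta_pos":[[3.3,32.4,0],[3.3,32.2,0],[0,0,-20],[0,0,-30],[0,0,-30]],"rotation":[[0,0,0],[0,0,0],[0,0,0],[0,0,0],[0,0,0]]}'
python3 -m crank '{"delta_pos":[[0,0,-25],[0,0,-15],[0,0,-9],[0,0,0],[0,0,0]],"rotation":[[0,0,0],[0,0,0],[0,0,0],[0,0,0],[0,0,0]]}'
```

```text
clock: 14.55
tool_pos: [459.9, -148.6, 110.7]
eef_rot: [3.108, -0.459, 0.0]
ft_force: [0.9, 0.8, -0.1]
opening: 1.002
finger_force: 0.0
clock: 14.97
tool_pos: [467.8, -84.7, 30.8]
eef_rot: [3.108, -0.455, 0.006]
ft_force: [0.2, 0.4, -0.7]
opening: 1.001
finger_force: 0.0
clock: 15.38
tool_pos: [466.9, -85.4, -18.2]
eef_rot: [3.108, -0.458, 0.0]
ft_force: [-0.2, -0.1, -0.1]
opening: 1.005
finger_force: 0.0
```

```bash
python3 -m crank '{"delta_pos":[[2,-1.6,-5],[0,0,-4],[0,0,-2],[0,0,0],[0,0,0]],"rotation":[[0,0,0],[0,0,0],[0,0,0],[0,0,0],[0,0,0]]}'
python3 -m crank '{"delta_pos":[[0,0,0],[0,0,0],[0,0,0],[0,0,0],[0,0,0]],"rotation":[[0,0,0],[0,0,0],[0,0,0],[0,0,0],[0,0,0]]}' 0
python3 -m crank '{"delta_pos":[[0,0,0],[0,0,0],[0,0,0],[0,0,0],[0,0,0]],"rotation":[[0,0,0],[0,0,0],[0,0,0],[0,0,0],[0,0,0]]}'
```

```text
clock: 15.8
tool_pos: [468.6, -86.9, -29.2]
eef_rot: [3.108, -0.458, 0.0]
ft_force: [-0.2, 0.7, 0.1]
opening: 1.0
finger_force: 0.0
clock: 16.22
tool_pos: [468.9, -86.9, -29.0]
eef_rot: [3.108, -0.458, 0.001]
ft_force: [1.1, -0.5, 1.9]
opening: 0.409
finger_force: 61.0
clock: 16.63
tool_pos: [468.9, -87.0, -29.0]
eef_rot: [3.108, -0.458, 0.001]
ft_force: [-0.4, 0.1, 5.0]
opening: 0.409
finger_force: 61.3
```

```bash
python3 -m crank '{"delta_pos":[[0,0,8],[0,0,18],[0,0,25],[0,0,25],[0,0,13]],"rotation":[[0,0,0],[0,0,0],[0,0,0],[0,0,0],[0,0,0]]}'
python3 -m crank '{"delta_pos":[[0,0,0],[0,0,0],[-5,16,0],[-10,32,0],[-10,34,0]],"rotation":[[0,0,0],[0,0,0],[0,0,0.4],[0,0,0.4],[0,0,0.4]]}'
python3 -m crank '{"delta_pos":[[-10,34,0],[-10,34,0],[-10,34,0],[-10,34,0],[-10,30,0]],"rotation":[[0,0,0.4],[0,0,0],[0,0,0],[0,0,0],[0,0,0]]}'
python3 -m crank '{"delta_pos":[[-4,19,0],[0,0,-14],[0,0,-14],[0,0,-10],[0,0,0]],"rotation":[[0,0,0],[0,0,0],[0,0,0],[0,0,0],[0,0,0]]}'
python3 - <<'E'
from h import *
np.set_printoptions(precision=1,suppress=True)
print(observe()["tool_pos"],observe()["eef_rot"])
o=[]
for n,(x,y) in(("top",(150,170)),("scene",(180,180))):
    im,d=grab_frame(n); o.append(cv2.resize(im[y:y+130,x:x+130,::-1],(390,390),interpolation=2)); np.save(n+"1.npy",d)
    for q in("handle","handle_foot","tongue_tip","seat"): print(n,q,[(np.round(a["uv"],1),round(a["score"],2)) for a in mark_of(n,q)[:3]])
cv2.imwrite("pics/c6.png",np.hstack(o))
E
```

```text
clock: 17.05
tool_pos: [469.4, -87.1, 62.1]
eef_rot: [3.108, -0.458, 0.004]
ft_force: [-0.1, -1.0, -1.2]
opening: 0.409
finger_force: 60.7
clock: 17.47
tool_pos: [442.1, -4.7, 58.1]
eef_rot: [3.112, -0.429, -0.005]
ft_force: [0.9, 0.5, -1.1]
opening: 0.406
finger_force: 60.7
clock: 17.88
tool_pos: [391.6, 162.4, 58.2]
eef_rot: [3.113, -0.414, -0.005]
ft_force: [0.5, -0.1, -0.9]
opening: 0.414
finger_force: 60.7
clock: 18.3
tool_pos: [386.6, 179.1, 18.7]
eef_rot: [3.11, -0.413, -0.01]
ft_force: [0.2, -0.3, -0.8]
opening: 0.409
finger_force: 60.7
[386.6 179.1  18.7] [ 3.1 -0.4 -0. ]
top handle [(array([263. , 287.6]), 0.61), (array([206.2, 277. ]), 0.5), (array([212.7, 244.4]), 0.16)]
top handle_foot [(array([275.3, 277. ]), 0.78), (array([212.3, 258.5]), 0.5), (array([374.4, 188.1]), 0.19)]
top tongue_tip [(array([211.1, 250.4]), 0.66)]
top seat [(array([214.2, 247. ]), 0.86)]
scene handle [(array([303.4, 276.4]), 0.83), (array([249.9, 280.2]), 0.69)]
scene handle_foot [(array([305.3, 267. ]), 0.85), (array([246.7, 268.5]), 0.59)]
scene tongue_tip [(array([247.2, 263. ]), 0.65), (array([252.3, 280.5]), 0.27)]
scene seat [(array([244.3, 256.8]), 0.71)]
```

View pics/c6.png

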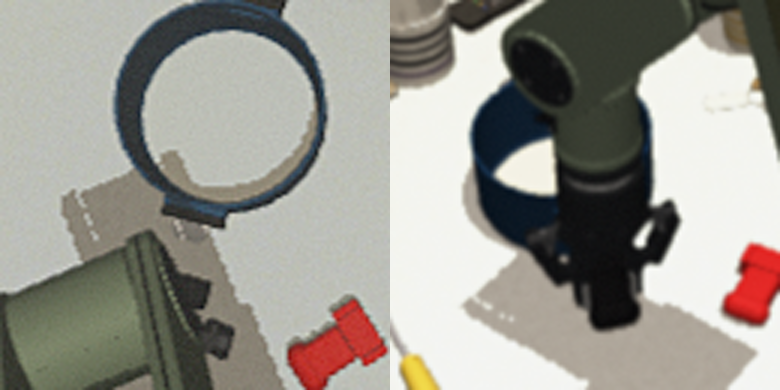

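Top view: the wrist hides most of the handle and the tongue is at ≈ (214,247). I'll check the visible foot edge in depth.

```bash
python3 - <<'E'
from h import *
np.set_printoptions(precision=1,suppress=True)
t=observe()["tool_pos"]; rv=observe()["eef_rot"]; yaw=2*np.arctan2(rv[1],rv[0]); print(t,rv,np.degrees(yaw))
a=np.array([np.cos(yaw),np.sin(yaw)]); b=np.array([-a[1],a[0]])
for n in("top","scene"):
    W=world(n,np.load(n+"1.npy")); D=W[...,:2]-t[:2]; x=D@a; y=D@b; z=W[...,2]
    m=(x>-60)&(x<62)&(abs(y)<45)&(z>30)&(z<120); print(n,m.sum(),"foot proj",proj(n,[*(t[:2]+41.5*a),62]))
    for lo in range(-60,62,6):
        q=m&(x>=lo)&(x<lo+6)&(z<80)
        if q.any(): print(lo,q.sum(),"y",y[q].min(),y[q].max(),"z",z[q].min(),np.median(z[q]),z[q].max())
E
```

```text
[389.8 180.1  22. ] [-3.1  0.4 -0. ] 344.8257779460148
top 89 foot proj [208.6 259.1]
12 6 y -29.549041734718895 -22.378761281393835 z 63.84395378697491 71.63461915304151 77.85665651056843
18 15 y -29.71859014264859 -18.384891342750223 z 48.56824834559097 70.64839207866794 74.94796008042499
24 16 y -29.2389612488719 -13.879595793457971 z 62.445410040033494 73.27204160702138 75.98277107083732
30 23 y -29.577180623471023 -6.650928471801383 z 57.44199476551853 72.68024299910644 76.92481364009677
36 15 y -28.835336124957855 -6.164310896779706 z 53.643085566023274 73.69424357697835 77.29229084508802
scene 598 foot proj [248.8 266.1]
-48 3 y -8.28476146249883 18.431423670988472 z 68.46067012649632 72.81968020021986 73.39846497275198
-42 55 y -17.468262647027103 20.603982288506508 z 55.42586722682313 66.38721207198705 77.23824181808459
-36 52 y -21.96436168656126 22.03148049903036 z 55.58507629835799 73.17692581943174 79.88670066990858
-30 32 y -22.485671847425998 23.85838791603505 z 63.1852271211726 74.90651996251609 79.12693693859796
-24 23 y -21.090358402405577 21.938935194109554 z 65.90
[... 363 characters left out ...]
 -17.337174984091742 12.425665992853721 z 72.42543541432292 76.7467631272882 79.86705956259175
6 21 y -17.945873608732388 14.558762306659148 z 72.1522527384559 77.48143889942276 79.50646410469858
12 20 y -17.935563252440904 10.784968058648197 z 72.57791310018911 76.65272023979492 79.95951770256329
18 15 y -18.99994557917806 6.101571012140888 z 71.35328234821395 77.37291411248498 78.91893343718993
24 14 y -20.37143455608018 2.506317359886301 z 73.80281373522666 76.6147670105156 79.73393388480167
30 7 y -21.060335552026658 -2.155940932548368 z 70.75604631941792 74.47653222233407 75.66427865400465
36 2 y 27.325608475747103 27.64207148642135 z 71.48932391651238 73.24900643674914 75.0086889569859
```

```bash
python3 -m crank '{"delta_pos":[[4.8,-1.3,1],[5.8,-1.6,0],[5.8,-1.6,0],[4.8,-1.3,0],[0,0,0]],"rotation":[[0,0,0],[0,0,0],[0,0,0],[0,0,0],[0,0,0]]}'
python3 -m crank '{"delta_pos":[[2.9,-0.8,0],[2.9,-0.8,0],[2.9,-0.8,0],[0,0,0],[0,0,0]],"rotation":[[0,0,0],[0,0,0],[0,0,0],[0,0,0],[0,0,0]]}'
python3 - <<'E'
from h import *
np.set_printoptions(precision=1,suppress=True)
s=observe(); t=s["tool_pos"]; print(t,s["ft_force"],s["ft_torque"])
n="top"; L=[grab_frame(n)[1] for _ in range(3)]; im=grab_frame(n)[0]
W=world(n,np.median(L,0)); a=np.array([.9655,-.2605]); b=np.array([.2605,.9655]); D=W[...,:2]-t[:2]; x=D@a;y=D@b;z=W[...,2]
q=(x>14)&(x<75)&(abs(y)<40)&(z>50)&(z<85)
for lo in range(14,75,4):
    k=q&(x>=lo)&(x<lo+4)
    if k.any(): print(lo,k.sum(),y[k].min(),y[k].max(),np.percentile(z[k],[10,50,90]))
E
```

```text
clock: 19.22
tool_pos: [412.5, 174.3, 22.7]
eef_rot: [-3.113, 0.416, -0.002]
ft_force: [0.1, 0.1, -1.9]
opening: 0.409
finger_force: 60.7
clock: 19.63
tool_pos: [419.5, 171.8, 22.6]
eef_rot: [3.114, -0.415, -0.0]
ft_force: [0.7, -0.8, -1.4]
opening: 0.413
finger_force: 60.7
[419.5 171.8  22.6] [ 0.7 -0.8 -1.4] [0.1 0.  0. ]
14 1 -26.738154265571488 -26.738154265571488 [77. 77. 77.]
18 3 -27.71180847173343 -26.1531257257748 [65.2 69.9 76.3]
22 6 -27.74999653830268 -22.22536396632279 [64.4 75.7 77.1]
26 7 -27.967194171117885 -21.07588107169687 [66.6 76.2 78.1]
30 8 -28.05356747395201 -16.927248898474684 [75.1 76.1 76.8]
34 11 -27.82699480452037 -13.623776093067093 [64.4 75.5 79. ]
38 10 -27.64357267670419 -12.588986479876517 [72.9 75.8 76.7]
42 6 -14.722334627334764 -7.414991606006753 [63.  66.7 68.2]
46 8 -15.071958980050598 -3.7204523818151904 [66.3 67.6 69. ]
50 14 -24.16415756976278 -0.9298346994201631 [67.2 72.4 74.9]
54 20 -26.96097808288013 0.5369292491379508 [71.8 74.2 75.7]
58 22 -26.54632344834331 4.244240479845972 [73.5 75.  76. ]
62 22 -26.705539998150996 10.401680614625315 [72.6 76.  77.4]
66 8 -26.86680504623125 -13.210036730192467 [72.4 76.8 79.4]
70 20 -37.6783614364578 14.903578769407316 [62.5 75.3 76.6]
```

Foot, tongue and pad line up to within about 1 mm, and the gap to the pad is about 10 mm. Advancing.

```bash
python3 -m crank '{"delta_pos":[[2.9,-0.8,0],[2.9,-0.8,0],[2,-0.5,0],[0,0,0],[0,0,0]],"rotation":[[0,0,0],[0,0,0],[0,0,0],[0,0,0],[0,0,0]]}'
python3 -m crank '{"delta_pos":[[1,-0.3,0],[1,-0.3,0],[0,0,0],[0,0,0]],"rotation":[[0,0,0],[0,0,0],[0,0,0],[0,0,0]]}'
```

```text
clock: 20.25
tool_pos: [427.5, 169.8, 22.6]
eef_rot: [3.114, -0.415, -0.0]
ft_force: [0.1, -0.3, -1.5]
opening: 0.409
finger_force: 60.7
clock: 20.58
tool_pos: [429.2, 169.2, 22.6]
eef_rot: [3.114, -0.414, -0.0]
ft_force: [-0.2, -0.6, -2.1]
opening: 0.41
finger_force: 60.7
```

```bash
python3 -m crank '{"delta_pos":[[1,-0.3,0],[1,-0.2,0],[0,0,0],[0,0,0]],"rotation":[[0,0,0],[0,0,0],[0,0,0],[0,0,0]]}'
python3 -m crank '{"delta_pos":[[1,-0.3,0],[0,0,0],[0,0,0]],"rotation":[[0,0,0],[0,0,0],[0,0,0]]}'
```

```text
clock: 20.92
tool_pos: [430.4, 168.7, 22.5]
eef_rot: [3.114, -0.414, -0.003]
ft_force: [-3.5, 1.9, 0.2]
opening: 0.411
finger_force: 60.9
clock: 21.17
tool_pos: [430.9, 168.5, 22.5]
eef_rot: [3.114, -0.414, -0.004]
ft_force: [-5.5, 4.6, 1.0]
opening: 0.414
finger_force: 61.0
```

```bash
python3 -m crank '{"delta_pos":[[1.2,0.1,0],[0,0,0],[0,0,0]],"rotation":[[0,0,0],[0,0,0],[0,0,0]]}'
python3 -m crank '{"delta_pos":[[0.4,0.2,0],[0,0,0],[0,0,0]],"rotation":[[0,0,0],[0,0,0],[0,0,0]]}'
```

```text
clock: 21.42
tool_pos: [431.2, 168.4, 22.2]
eef_rot: [3.113, -0.414, -0.007]
ft_force: [-6.5, 3.9, 1.8]
opening: 0.408
finger_force: 61.1
clock: 21.67
tool_pos: [431.3, 168.4, 22.2]
eef_rot: [3.112, -0.414, -0.008]
ft_force: [-6.6, 2.4, 2.1]
opening: 0.408
finger_force: 61.0
```

```bash
python3 -m crank '{"delta_pos":[[1,-0.2,0],[0,0,0],[0,0,0],[0,0,0],[0,0,0]],"rotation":[[0,0,0],[0,0,0],[0,0,0],[0,0,0],[0,0,0]]}'
python3 -m crank '{"delta_pos":[[1,-0.2,0],[0,0,0],[0,0,0],[0,0,0],[0,0,0]],"rotation":[[0,0,0],[0,0,0],[0,0,0],[0,0,0],[0,0,0]]}'
python3 - <<'E'
from h import *
np.set_printoptions(precision=1,suppress=True)
s=observe(); t=s["tool_pos"]; print(t,s["ft_force"],s["ft_torque"])
n="top"; L=[grab_frame(n)[1] for _ in range(3)]
W=world(n,np.median(L,0)); a=np.array([.9655,-.2605]); b=np.array([.2605,.9655]); D=W[...,:2]-t[:2]; x=D@a;y=D@b;z=W[...,2]
q=(x>14)&(x<75)&(abs(y)<40)&(z>50)&(z<85)
for lo in range(18,66,4):
    k=q&(x>=lo)&(x<lo+4)
    if k.any(): print(lo,k.sum(),y[k].min(),y[k].max(),np.percentile(z[k],[10,50,90]))
m=(abs(z-95)<7)&(abs(np.hypot(W[...,0]-567,W[...,1]-132.6)-83)<13)
A=W[m]; B=np.c_[2*A[:,:2],np.ones(len(A))]; u=np.linalg.lstsq(B,(A[:,:2]**2).sum(1),rcond=None)[0]; print("rim",m.sum(),u[:2],np.sqrt(u[2]+u[:2]@u[:2]))
print(observe()["ft_force"])
E
```

```text
clock: 22.08
tool_pos: [431.6, 168.2, 22.1]
eef_rot: [3.112, -0.414, -0.01]
ft_force: [-8.7, 3.4, 2.3]
opening: 0.414
finger_force: 61.1
clock: 22.5
tool_pos: [432.0, 168.0, 22.0]
eef_rot: [3.112, -0.414, -0.011]
ft_force: [-9.9, 3.8, 1.7]
opening: 0.413
finger_force: 61.2
[432. 168.  22.] [-9.9  3.8  1.7] [0.7 1.4 0.3]
18 2 -27.829038432460404 -27.828710625905877 [56.4 58.9 61.5]
22 3 -27.377090788929657 -25.389370928945024 [66.3 74.5 75.2]
26 4 -27.611505162522693 -24.975322238698134 [61.1 73.5 76.5]
30 6 -27.70514968021981 -20.756980171876723 [68.5 75.5 77.4]
34 8 -27.746687850263616 -19.76292617610512 [65.2 75.6 76.6]
38 9 -27.21449832951228 -15.805024026184379 [70.3 75.5 77.2]
42 10 -26.5137125995866 -12.136761343352479 [71.8 75.3 77.4]
46 11 -26.549944963398122 -11.260995782809918 [72.3 74.4 75.4]
50 15 -26.257457693410192 -7.5887567711785815 [72.6 75.8 77.1]
54 5 -26.63315491984635 -20.40353834904186 [67.8 77.5 81.1]
58 11 -37.22678795218274 -3.709287197673942 [56.8 74.6 77.2]
rim 393 [567.4 132.9] 85.76667902900284
[-10.6   4.4   2.7]
```

```bash
python3 -m crank '{"delta_pos":[[0.6,-0.1,0],[0,0,0],[0,0,0],[0,0,0],[0,0,0]],"rotation":[[0,0,0],[0,0,0],[0,0,0],[0,0,0],[0,0,0]]}'
python3 -m crank '{"delta_pos":[[0,0,0],[0,0,0],[0,0,0],[0,0,0],[0,0,0]],"rotation":[[0,0,0],[0,0,0],[0,0,0],[0,0,0],[0,0,0]]}'
python3 -m crank '{"delta_pos":[[0,0,0],[0,0,0],[0,0,0],[0,0,0],[0,0,0]],"rotation":[[0,0,0],[0,0,0],[0,0,0],[0,0,0],[0,0,0]]}'
python3 -m crank '{"delta_pos":[[0,0,0],[0,0,0],[0,0,0],[0,0,0],[0,0,0]],"rotation":[[0,0,0],[0,0,0],[0,0,0],[0,0,0],[0,0,0]]}'
python3 - <<'E'
from h import *
o=[]
for n,(x,y) in(("top",(150,170)),("scene",(180,180))):
    im,d=grab_frame(n); o.append(cv2.resize(im[y:y+130,x:x+130,::-1],(390,390),interpolation=2))
cv2.imwrite("pics/c7.png",np.hstack(o))
E
```

```text
clock: 23.07
tool_pos: [432.3, 168.0, 21.9]
eef_rot: [3.112, -0.414, -0.013]
ft_force: [-11.5, 4.3, 2.9]
opening: 0.406
finger_force: 61.2
clock: 23.48
tool_pos: [432.2, 168.0, 21.9]
eef_rot: [3.112, -0.414, -0.013]
ft_force: [-11.3, 5.2, 2.0]
opening: 0.409
finger_force: 61.2
clock: 23.9
tool_pos: [432.3, 168.0, 21.9]
eef_rot: [3.112, -0.414, -0.013]
ft_force: [-11.0, 5.3, 2.4]
opening: 0.406
finger_force: 61.2
clock: 24.32
tool_pos: [432.2, 168.0, 21.9]
eef_rot: [3.112, -0.414, -0.013]
ft_force: [-11.2, 3.6, 3.2]
opening: 0.414
finger_force: 61.2
```

View pics/c7.png

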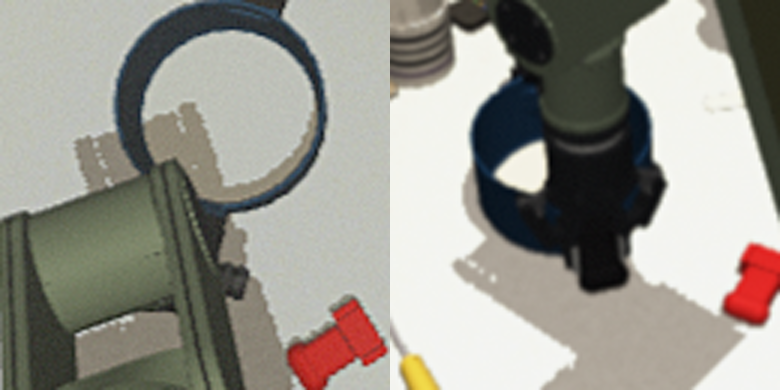

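The handle is seated square against the pad and the pot hasn't moved. The push has been steady at about 12 N for over a second, so I'm handing in.

```bash
python3 -c "
from station import workorder
print(workorder.close_job())"
```

```text
the job is handed in; nothing more can be done
None
```

The lid is on the trivet the right way up, and the handle is on the tongue, still gripped and pressed squarely against the pad at about 12 N with the pot unmoved; I handed the job in at about 24 s of the 67 s, and no verdict came back.

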